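Point out the next sample and its well, then confirm on the analyser

ROBOT

A 6-joint arm with a two-finger parallel gripper is mounted at the origin on the work surface. World frame = base frame: x ahead of the robot, y to its left, z up, the work surface at z = 0. Lengths are in m, angles in rad, forces in N, time in s.
With the tool pointing down it reaches from about 0.3 to 1 m from the base axis. Payload 5.1 kg.
Tool frame: the origin (TCP) lies between the finger pads, 19 mm behind the fingertips; this is the grasp point; z points along the fingers, y is the line along which they close (so a half turn about z gives the same grasp; the last joint's range is limited). The gripper opens to 95 mm and grips with 3 to 60 N. Pads are 20 mm wide; open, the fingers measure 119 mm over their backs; the gripper's body (75 mm by 180 mm) begins 59 mm behind the grasp point.
Start: joints at [1.106, 0.124, 1.65, -0, 1.367, -0.083], TCP at [0.242, 0.603, 0.233] pointing down, gripper open.
Joint ranges: [-2.61, 2.61], [-1.02, 2.33], [0.03, 2.71], [-1.35, 4.49], [0.32, 2.68], [-2.91, 2.91]. Speed limits (rad/s): [2.57, 2.57, 3.14, 3.14, 3.14, 3.14].

INTERFACE

Orientations are given as [roll, pitch, yaw] about the fixed x, y, z axes, in that order (R = Rz(yaw) Ry(pitch) Rx(roll)).
In Python, from station import state, grab_frame, close_job gives the robot as it stands. The module is installed in compiled form; this text tells all that it offers.
- The arm moves only by the shell command python3 -m pendant 'ROWS' [FORCE]. ROWS is JSON, a list that holds one entry, the list of rows, each a list of 5 numbers: the shift along the tool's x, y, z normalised to -1 to 1, where 1 is 0.06 m, then the turn about the tool's z normalised to -1 to 1, where 1 is 0.15 rad, then the opening, from 0 (shut) to 1 (fully open). In form: [[[tx, ty, tz, roll, fingers], ...]]. A call has 1 to 20 rows; each row shifts and turns the commanded pose from where the row before left it, along the tool's axes as they then stand; what a row does not reach is not made up. A row lasts 1/8 s, in which the tool goes at most 62.5 mm and 10.7 degrees, less where a joint would pass 70% of its speed; a pose out of reach is approached as far as the arm can. A call with a number of a shift or a turn outside -1 to 1 is refused whole. A call with a gripper value outside its range is refused whole. The fingers move at their own pace and stop on an object; FORCE is the grip in N (left out, the last holds). Time passes only in rows, so rows that do not move let the fingers close. It gives the time, the measured TCP pose, the force, the opening and the grip force at its end, in the units of the state.
- state(): the state, without advancing time (a new reading comes with each control period).
- grab_frame(name): name is "scene" or "top" or "wrist"; returns a dict with "frame" (420x560x3 uint8, red, green, blue), "range_z" (420x560 float32, m along the optical axis (not along the pixel's ray), 0 where there is no reading), "mtx" (3x3 intrinsics, pixels), "view" (4x4, takes a point from world to camera coordinates); the wrist camera has in their place "tool_from_camera" (4x4, takes a point from camera to tool coordinates, whose origin is the TCP and whose axes are the flange's). Camera axes: x right, y down, z forward; pixel columns grow to the right and rows downward; lengths in m; the calibration is good to about 2 mm. A picture is of the moment at which its call begins: read the wrist's pose just before it.
- close_job(): hands the job in; it is judged then, once.
The state is a dict: "t": time; "q": joint angles; "joint_vel": joint speeds; "joint_torque": joint torques, N m; "tool_pos": TCP position; "tool_rot": TCP orientation; "force": force on the tool from outside, world axes, zero at the start; "wrist_torque": the same for the moment, N m; "width": finger opening in m; "grip_force": force on a finger pad.
Only numpy, scipy, OpenCV 4.12 (cv2) and the standard library are available. Lean on these libraries where they do the work, as an engineer would, in place of code of your own. Each camera call takes 0.05 s, during which the arm holds its last target. There are 200 camera calls.

TASK

Show the overhead reader which sample goes where: with the fingertips, point down at the tallest tube in the rack, about two centimetres above its cap and without touching it, and stay there for two seconds; then point in the same way, for two seconds, at the one empty well of the block heater. Then confirm by pressing the big round key on top of the analyser all the way down, let it come up and move clear. Do not touch, lift or move any tube or vial, leave the small key unpressed and the other things where they are.

Things in the scene. Friction and masses are not known exactly. Their poses are not given: they have to be found in the camera images.
- tall_tube_top (a point): the centre of the top of the tallest tube's cap. This tube is 125 mm tall and stands in any one of the rack's four holes, its top about 145 mm above the table; the other three in the rack reach only 108 mm. z up
- tall_tube: closed clear plastic tube of 16 mm diameter with a white cap (19 mm diameter, 16 mm high), 125 mm tall in all, standing loose in the rack; origin at the centre of its foot, z up
- rack: fixed test-tube rack, a blue block 60 x 190 x 60 mm with white end plates (75 x 8 mm, 75 mm high); four holes in one row along its own y, 45 mm apart, 40 mm deep. Origin at the centre of its underside
- empty_mouth (a point): the centre of the mouth of the one empty well of the block heater, 75 mm above the table; z up. The well is an 18 mm square hole, 38 mm deep, in the top of a 44 mm aluminium block; four such blocks stand two by two, 47 mm apart, in the heater, and each of the other three holds a vial whose cap rises 22 mm above its block
- heater: fixed grey block heater, base 150 x 120 mm, rim 50 mm high round the blocks; blocks' tops at 75 mm. Origin on its underside below the middle of the four blocks, front towards -x
- analyser: fixed white analyser, 200 x 170 x 130 mm (x, y, z), with a sloping screen at its front (-x). Flat top at 130 mm carries a big round key and a small one. Origin at the centre of its underside
- key (a joint): travel of the big round grey key (34 mm diameter) on top of the analyser: 0 up, 0.006 m fully down; a spring key, about 5 N for full travel, that comes up again by itself
- key_top (a point): the centre of the top face of the big round key; it is pressed straight down
- small_key (a joint): travel of the small round key (16 mm diameter) on top of the analyser, 75 mm from the big one; 0 up, 0.006 m down; not to be pressed
- short_tube1: closed clear plastic tube of 16 mm diameter with a white cap (19 mm diameter, 16 mm high), 88 mm tall in all, standing loose in the rack; origin at the centre of its foot, z up
- short_tube2: closed clear plastic tube of 16 mm diameter with a white cap (19 mm diameter, 16 mm high), 88 mm tall in all, standing loose in the rack; origin at the centre of its foot, z up
- short_tube3: closed clear plastic tube of 16 mm diameter with a white cap (19 mm diameter, 16 mm high), 88 mm tall in all, standing loose in the rack; origin at the centre of its foot, z up
- vial1: closed clear plastic tube of 16 mm diameter with a white cap (19 mm diameter, 16 mm high), 60 mm tall in all, standing loose in one of the heater's blocks; origin at the centre of its foot, z up
- vial2: closed clear plastic tube of 16 mm diameter with a white cap (19 mm diameter, 16 mm high), 60 mm tall in all, standing loose in one of the heater's blocks; origin at the centre of its foot, z up
- vial3: closed clear plastic tube of 16 mm diameter with a white cap (19 mm diameter, 16 mm high), 60 mm tall in all, standing loose in one of the heater's blocks; origin at the centre of its foot, z up
- specimen_cup: loose lidded jar, 52 mm diameter, 55 mm high, in front of the rack; origin at its foot
- standing_tube: loose fat white tube, 28 mm diameter (cap 33 mm), 112 mm high, standing on the table behind the rack, not in it; origin at its foot
- dish: loose flat clear dish, 60 mm diameter, 15 mm high, in front of the heater; origin at its underside
- tip_box: loose grey box 70 x 100 x 45 mm behind the heater; origin at its underside
- marker: loose grey marker pen, 120 x 14 x 12 mm, lying on the table behind the analyser; origin at its underside
- sanitiser: loose white bottle, 60 mm diameter, 150 mm high, at the back; origin at its foot
There are look-alikes about, which are no part of the job. What is shaped like the short_tube2 but brown is not meant. What is shaped like the short_tube3 but pink is not meant.

How it is judged:
On the way, in this order (a step that is already met when the one before it is completed fails the run):
1. the tool point (TCP) stays for 1.5 s above the tallest tube's cap: within 18 mm sideways of its centre and 20 to 65 mm above its top, the tool pointing down (within 0.8 rad) (horizontal distance between the grasp point and tall_tube_top below 0.018 m and z of the grasp point in the frame of tall_tube_top between 0.02 and 0.065 m and (angle between the grasp point's own z axis and vertical below 0.8 rad or angle between the grasp point's own z axis and vertical above 2.34 rad)), for 1.5 s.
2. the tool point (TCP) stays for 1.5 s above the mouth of the empty well: within 18 mm sideways of its centre and 20 to 65 mm above it, the tool pointing down (within 0.8 rad) (horizontal distance between the grasp point and empty_mouth below 0.018 m and z of the grasp point in the frame of empty_mouth between 0.02 and 0.065 m and (angle between the grasp point's own z axis and vertical below 0.8 rad or angle between the grasp point's own z axis and vertical above 2.34 rad)), for 1.5 s.
3. the big key is pressed down (more than 4.5 mm) (value of joint key above 0.0045 m), for 0.1 s.
At the end, for the whole second after the job is handed in: both keys are up (less than 1.5 mm down), every tube and vial stands upright (within 0.2 rad) within 15 mm of where it began, the other loose things are within 20 mm of where they began (value of joint each of key, small_key below 0.0015 m and distance of each of tall_tube, short_tube1, short_tube2, short_tube3, vial1, vial2, vial3 from where it was at the start of the episode below 0.015 m and distance of each of specimen_cup, standing_tube, dish, tip_box, marker, sanitiser from where it was at the start of the episode below 0.02 m and angle between each of tall_tube, short_tube1, short_tube2, short_tube3, vial1, vial2, vial3's own z axis and vertical below 0.2 rad); the robot touches nothing.
It fails at once if the robot touches a tube or a vial (contact force between any of the fingers, the arm and tall_tube above 0.2 N or contact force between any of the fingers, the arm and short_tube1 above 0.2 N or contact force between any of the fingers, the arm and short_tube2 above 0.2 N or contact force between any of the fingers, the arm and short_tube3 above 0.2 N or contact force between any of the fingers, the arm and vial1 above 0.2 N or contact force between any of the fingers, the arm and vial2 above 0.2 N or contact force between any of the fingers, the arm and vial3 above 0.2 N).
It fails at once if a tube or vial is moved or lifted more than 15 mm (distance of any of tall_tube, short_tube1, short_tube2, short_tube3, vial1, vial2, vial3 from where it was at the start of the episode above 0.015 m).
It fails at once if another loose thing is moved more than 20 mm (distance of any of specimen_cup, standing_tube, dish, tip_box, marker, sanitiser from where it was at the start of the episode above 0.02 m).
It fails at once if the small key is pressed (value of joint small_key above 0.003 m).
It also fails if it takes over 56 s, if anything falls off the work surface, if the arm or the gripper's body presses on something with over 40 N, if the wrist force passes 120 N, or if a joint passes its speed limit or range.

## Working session

There is one attempt and no reset: what is moved stays moved. The work goes in short steps, Python scripts to look and compute and a shell command to move; the robot and the scene stay as the last step left them, time stands still between calls to the robot, and variables do not carry over. Pictures are saved under pics/ and viewed, at most 10 in all, crops included, and the job is handed in when it is done.

```bash
mkdir -p pics; cat > h.py <<'E'
import numpy as np, cv2
from station import state, grab_frame, close_job
def grab(n):
    f=grab_frame(n); np.savez(f'{n}.npz',**{k:f[k] for k in f}); return f
def cloud(f):
    d=f['range_z']; K=np.array(f['mtx']); v,u=np.indices(d.shape)
    p=np.stack([(u-K[0,2])*d/K[0,0],(v-K[1,2])*d/K[1,1],d,np.ones_like(d)],-1)
    return (p@np.linalg.inv(np.array(f['view'])).T)[...,:3]
E
python3 - <<'E'
from h import *
s=state(); print({k:np.round(v,3) for k,v in s.items()})
for n in('top','scene'):
    f=grab(n); cv2.imwrite(f'pics/{n}.png',f['frame'][...,::-1]); print(np.round(np.linalg.inv(f['view'])[:3,3],3))
E
```

```text
{'t': np.float64(0.0), 'q': array([ 1.106,  0.125,  1.652, -0.   ,  1.367, -0.083]), 'joint_vel': array([ 0.001,  0.001,  0.   ,  0.   , -0.003, -0.   ]), 'joint_torque': array([-2.0000e-03, -4.1762e+01, -3.5992e+01,  7.7000e-02,  4.9000e-02,
       -0.0000e+00]), 'tool_pos': array([0.242, 0.603, 0.232]), 'tool_rot': array([-3.14, -0.  ,  2.76]), 'force': array([-0.079, -0.116,  0.286]), 'wrist_torque': array([0.057, 0.003, 0.069]), 'grip_force': np.float64(0.0), 'width': np.float64(0.095)}
[0.444 0.035 1.283]
[1.185 0.01  0.794]
```

View pics/top.png

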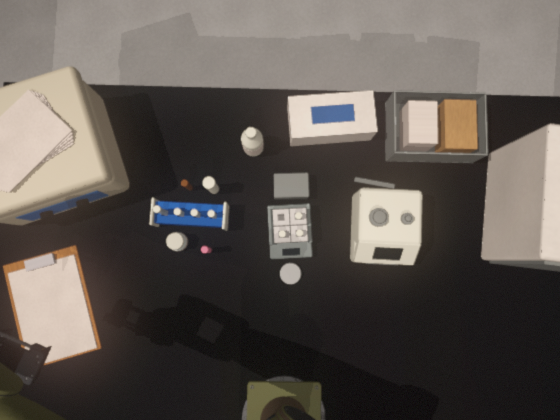

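View pics/scene.png

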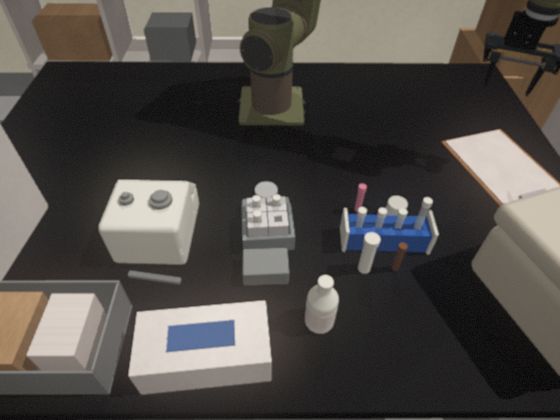

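The top view shows the rack caps at about (157,210), (178,212), (194,213) and (211,214). The heater blocks are around (290,225), and the one at upper left (281,217) looks empty. The big key is at (379,217) and the small one at (407,218).

Candidates for the tall tube are those four caps, plus the look-alikes: brown (185,184), pink (206,250) and the fat white tube (210,184). The leftmost cap looks tallest. I'll measure it and check in a close crop.

```bash
python3 - <<'E'
from h import *
from scipy import ndimage as nd
L=lambda n:dict(np.load(n+'.npz'))
f=L('top'); P=cloud(f)
def blobs(nm,box,zl,zh,mn=6,P=P):
    u0,v0,u1,v1=box; Q=P[v0:v1,u0:u1]; m=(Q[...,2]>zl)&(Q[...,2]<zh)
    l,n=nd.label(m)
    for i in range(1,n+1):
        q=Q[l==i]
        if len(q)>=mn:
            r,c=np.nonzero(l==i); print(nm,len(q),'px',(round(c.mean()+u0),round(r.mean()+v0)),'mid',np.round((q.min(0)+q.max(0))/2,4),'mean',np.round(q.mean(0),4),'ext',np.round(np.ptp(q,axis=0),3),'zmed',round(float(np.median(q[:,2])),4))
blobs('rack',(140,190,240,240),.085,.3)
blobs('racktop',(140,190,240,240),.052,.068,50)
blobs('vials',(265,200,315,262),.085,.12)
blobs('blocks',(265,200,315,262),.068,.082)
blobs('keys',(350,180,425,270),.133,.2)
blobs('anal',(350,180,425,270),.124,.132,50)
a=cv2.resize(f['frame'][195:265,140:315],None,fx=4,fy=4,interpolation=cv2.INTER_CUBIC)
b=cv2.resize(L('scene')['frame'][175:260,235:440],(700,290),interpolation=cv2.INTER_CUBIC)
cv2.imwrite('pics/crop.png',np.vstack([a,b])[...,::-1])
E
```

```text
rack 72 px (158, 210) mid [0.5671 0.3416 0.1174] mean [0.5668 0.3394 0.1319] ext [0.016 0.019 0.064] zmed 0.1435
rack 47 px (177, 212) mid [0.5659 0.2963 0.099 ] mean [0.5653 0.2956 0.1059] ext [0.018 0.017 0.027] zmed 0.1074
rack 44 px (194, 212) mid [0.5642 0.2517 0.1024] mean [0.5639 0.2514 0.1067] ext [0.018 0.019 0.02 ] zmed 0.1073
rack 44 px (211, 214) mid [0.5624 0.2071 0.0997] mean [0.562  0.2061 0.1062] ext [0.018 0.018 0.028] zmed 0.1076
racktop 1246 px (188, 214) mid [0.5677 0.2777 0.06  ] mean [0.5641 0.2751 0.06  ] ext [0.073 0.193 0.016] zmed 0.0601
racktop 78 px (174, 237) mid [0.5025 0.3131 0.0566] mean [0.5011 0.3128 0.0556] ext [0.017 0.044 0.009] zmed 0.0552
vials 40 px (298, 216) mid [ 0.5629 -0.0271  0.0955] mean [ 0.5624 -0.0271  0.0967] ext [0.019 0.017 0.012] zmed 0.0964
vials 41 px (299, 233) mid [ 0.5151 -0.0304  0.0934] mean [ 0.5158 -0.0305  0.0966] ext [0.016 0.016 0.016] zmed 0.0966
vials 38 px (282, 234) mid [0.5116 0.0153 0.0954] mean [0.512  0.0161 0.0972] ext [0.016 0.016 0.016] zmed 0.0975
blocks 423 px (298, 225) mid [ 0.54   -0.0297  0.0753] mean [ 0.5389 -0.0286  0.0749] ext [0.092 0.048 0.013] zmed 0.0749
blocks 435 px (281, 225) mid [0.5366 0.0181 0.0744] mean [0.5362 0.0181 0.0749] ext [0.092 0.046 0.013] zmed 0.075
keys 298 px (378, 217) mid [ 0.5561 -0.2337  0.145 ] mean [ 0.5576 -0.2328  0.1459] ext [0.052 0.049 0.024] zmed 0.1444
keys 124 px (406, 219) mid [ 0.5558 -0.3096  0.1443] mean [ 0.5554 -0.3078  0.1438] ext [0.029 0.032 0.021] zmed 0.1422
anal 2519 px (390, 217) mid [ 0.5604 -0.2689  0.128 ] mean [ 0.56   -0.2701  0.1289] ext [0.153 0.169 0.008] zmed 0.1291
```

View pics/crop.png

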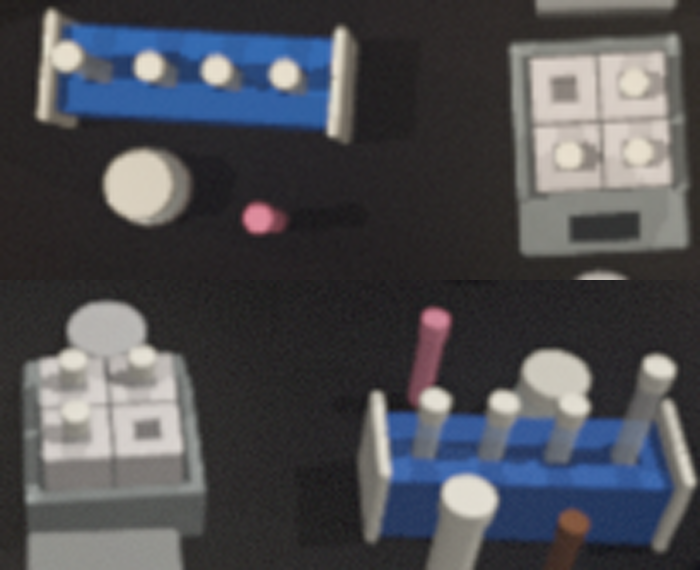

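The crop confirms it: the leftmost cap in the rack, top at z≈0.144, is the tall tube, and the upper-left block, with a dark square hole, is the empty well. Measured targets:

| Target | Position (m) |
|---|---|
| Tall cap | (0.567, 0.341, 0.145) |
| Empty well | (0.560, 0.019, 0.075) |
| Big key | about (0.556, -0.234) |

The spacings match the given 45 mm and 47 mm.

```bash
cat >> h.py <<'E'
from scipy.spatial.transform import Rotation
def go(x,y,z):
    s=state(); R=Rotation.from_euler('xyz',s['tool_rot'])
    print('t',round(float(s['t']),2),'units',np.round(R.inv().apply(np.array([x,y,z])-s['tool_pos'])/.06,2))
E
python3 -c "
from h import *
go(.567,.341,.232)"
```

```text
t 0.1 units [-6.65 -2.03  0.01]
```

```bash
python3 -m pendant '[[[0,0,0,0,0],[-0.2,-0.06,0,0,0],[-0.4,-0.12,0,0,0],[-0.5,-0.15,0,0,0],[-0.5,-0.15,0,0,0],[-0.5,-0.15,0,0,0],[-0.5,-0.15,0,0,0],[-0.5,-0.15,0,0,0],[-0.5,-0.15,0,0,0],[-0.5,-0.15,0,0,0],[-0.5,-0.15,0,0,0],[-0.5,-0.15,0,0,0],[-0.5,-0.15,0,0,0],[-0.5,-0.15,0,0,0],[-0.4,-0.15,0,0,0],[-0.15,-0.05,0,0,0],[0,0,0,0,0],[0,0,0,0,0]]]'
python3 - <<'E'
from h import *
go(.567,.341,.187)
s=state(); R=Rotation.from_euler('xyz',s['tool_rot']); f=grab('wrist')
cv2.imwrite('pics/w1.png',f['frame'][...,::-1])
d=f['range_z'];K=f['mtx'];v,u=np.indices(d.shape)
p=np.stack([(u-K[0,2])*d/K[0,0],(v-K[1,2])*d/K[1,1],d,np.ones_like(d)],-1)@np.array(f['tool_from_camera']).T
W=R.apply(p[...,:3].reshape(-1,3))+s['tool_pos']
print(s['tool_pos'],s['width'])
m=(d.ravel()>0)&(abs(W[:,2]-.145)<.006)&(np.hypot(W[:,0]-.567,W[:,1]-.341)<.03)
q=W[m]; print(m.sum(), q.min(0),q.max(0),(q.min(0)+q.max(0))/2) if m.any() else print('none')
E
```

```text
t: 2.35
tool_pos: [0.5665, 0.3421, 0.2334]
tool_rot: [3.142, -0.0, 2.761]
force: [0.8, 0.3, -0.4]
width: 0.0005
grip_force: 0.0
t 2.35 units [-0.01 -0.01  0.77]
[0.56648259 0.34205637 0.23344486] 0.0004528599141632434
380 [0.55978857 0.33131591 0.13915035] [0.57764654 0.35004416 0.14833039] [0.56871756 0.34068004 0.14374037]
```

View pics/w1.png

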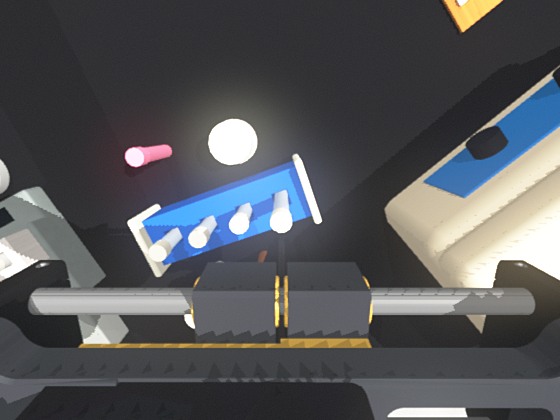

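The wrist view shows the fingers shut and the tall cap at (281,200), in the end hole of the rack. It measures (0.569, 0.341, 0.144–0.148), which agrees with the top view. Before descending I'll check the clearance to the beige bag.

```bash
python3 - <<'E'
from h import *
P=cloud(dict(np.load('top.npz'))).reshape(-1,3)
for t in [(.568,.341),(.56,.019),(.556,-.234)]:
    r=np.hypot(P[:,0]-t[0],P[:,1]-t[1])
    for z in (.12,.16,.2): print(t,z,'nearest',np.round(r[P[:,2]>z].min(),3))
k=P[np.hypot(P[:,0]-.556,P[:,1]+.234)<.03]; print(np.histogram(k[:,2],bins=np.arange(.124,.164,.003)))
for zl in (.134,.142,.146,.15):
    q=k[k[:,2]>zl]
    if len(q): print(zl,len(q),(q.min(0)+q.max(0))/2,np.ptp(q,axis=0))
E
```

```text
(0.568, 0.341) 0.12 nearest 0.002
(0.568, 0.341) 0.16 nearest 0.128
(0.568, 0.341) 0.2 nearest 0.13
(0.56, 0.019) 0.12 nearest 0.117
(0.56, 0.019) 0.16 nearest 0.117
(0.56, 0.019) 0.2 nearest 0.117
(0.556, -0.234) 0.12 nearest 0.001
(0.556, -0.234) 0.16 nearest 0.292
(0.556, -0.234) 0.2 nearest 0.292
(array([ 5, 40, 54, 11, 16, 71, 58, 22, 39, 66, 18,  0,  0]), array([0.124, 0.127, 0.13 , 0.133, 0.136, 0.139, 0.142, 0.145, 0.148,
       0.151, 0.154, 0.157, 0.16 , 0.163]))
0.134 293 [ 0.55606111 -0.23373579  0.14544437] [0.05223396 0.04871602 0.02274214]
0.142 203 [ 0.55692281 -0.23335377  0.14942418] [0.04498854 0.04795199 0.01478251]
0.146 135 [ 0.55756067 -0.23607157  0.15155471] [0.03187384 0.03521225 0.01052145]
0.15 102 [ 0.55735499 -0.2342372   0.15340803] [0.03146247 0.03154351 0.0068148 ]
```

```bash
python3 -c "
from h import *
go(.568,.341,.187)"
```

```text
t 2.4 units [-0.03 -0.01  0.77]
```

```bash
python3 - <<'E'
from h import *
f=dict(np.load('top.npz'));P=cloud(f)
for t in [(.568,.341),(.56,.019)]:
    r=np.hypot(P[...,0]-t[0],P[...,1]-t[1]); m=(P[...,2]>.16)&(r<.22)
    v,u=np.nonzero(m); i=np.argsort(r[m])
    for j in i[:200:25]: print(t,(u[j],v[j]),np.round(P[v[j],u[j]],3))
    print(len(i),P[m].max(0),np.median(P[m],0))
E
```

```text
(0.568, 0.341) (np.int64(109), np.int64(180)) [0.633 0.451 0.186]
(0.568, 0.341) (np.int64(106), np.int64(180)) [0.632 0.456 0.192]
(0.568, 0.341) (np.int64(111), np.int64(175)) [0.647 0.449 0.179]
(0.568, 0.341) (np.int64(102), np.int64(182)) [0.626 0.464 0.195]
(0.568, 0.341) (np.int64(101), np.int64(178)) [0.634 0.463 0.205]
(0.568, 0.341) (np.int64(103), np.int64(172)) [0.649 0.458 0.209]
(0.568, 0.341) (np.int64(109), np.int64(170)) [0.659 0.453 0.184]
(0.568, 0.341) (np.int64(97), np.int64(178)) [0.633 0.472 0.208]
1786 [0.73702001 0.55906017 0.21642326] [0.65143817 0.49634279 0.20844147]
(0.56, 0.019) (np.int64(55), np.int64(0)) [0.444 0.035 1.283]
(0.56, 0.019) (np.int64(277), np.int64(9)) [0.444 0.035 1.283]
(0.56, 0.019) (np.int64(169), np.int64(22)) [0.444 0.035 1.283]
(0.56, 0.019) (np.int64(492), np.int64(32)) [0.444 0.035 1.283]
(0.56, 0.019) (np.int64(205), np.int64(43)) [0.444 0.035 1.283]
(0.56, 0.019) (np.int64(159), np.int64(56)) [0.444 0.035 1.283]
(0.56, 0.019) (np.int64(35), np.int64(67)) [0.444 0.035 1.283]
(0.56, 0.019) (np.int64(505), np.int64(78)) [0.444 0.035 1.283]
944 [0.44383194 0.03508243 1.28319108] [0.44383194 0.03508243 1.28319108]
```

The bag tops out at 0.216 m and is over 128 mm away, so there's room. The other high points are pixels with no depth reading. Now I'll descend and hold for 2 s.

```bash
python3 -m pendant '[[[-0.03,-0.01,0.15,0,0],[0,0,0.2,0,0],[0,0,0.2,0,0],[0,0,0.15,0,0],[0,0,0.07,0,0],[0,0,0,0,0],[0,0,0,0,0],[0,0,0,0,0],[0,0,0,0,0],[0,0,0,0,0],[0,0,0,0,0],[0,0,0,0,0],[0,0,0,0,0],[0,0,0,0,0],[0,0,0,0,0],[0,0,0,0,0],[0,0,0,0,0],[0,0,0,0,0],[0,0,0,0,0],[0,0,0,0,0]]]'
python3 -m pendant '[[[0,0,0,0,0],[0,0,0,0,0],[0,0,0,0,0],[0,0,-0.15,0,0],[0,0,-0.2,0,0],[0,0,-0.2,0,0],[0,0,-0.15,0,0],[0,0,-0.07,0,0],[0,0,0,0,0]]]'
python3 -c "
from h import *
go(.56,.0195,.232)"
```

```text
t: 4.9
tool_pos: [0.5685, 0.3402, 0.1872]
tool_rot: [-3.142, -0.0, 2.76]
force: [-0.6, -0.4, -0.3]
width: 0.0003
grip_force: 0.0
t: 6.02
tool_pos: [0.5686, 0.3403, 0.2339]
tool_rot: [3.141, 0.0, 2.76]
force: [-0.2, -0.6, -0.2]
width: 0.0004
grip_force: 0.0
t 6.03 units [-1.86 -5.02  0.03]
```

```bash
python3 -m pendant '[[[-0.06,-0.2,0,0,0],[-0.15,-0.4,0,0,0],[-0.18,-0.5,0,0,0],[-0.18,-0.5,0,0,0],[-0.19,-0.5,0,0,0],[-0.19,-0.5,0,0,0],[-0.19,-0.5,0,0,0],[-0.19,-0.5,0,0,0],[-0.19,-0.5,0,0,0],[-0.19,-0.5,0,0,0],[-0.15,-0.37,0,0,0],[0,-0.05,0,0,0],[0,0,0,0,0],[0,0,0,0,0],[0,0,0,0,0]]]'
python3 - <<'E'
from h import *
go(.56,.0195,.12)
s=state(); R=Rotation.from_euler('xyz',s['tool_rot']); f=grab('wrist')
d=f['range_z'];K=f['mtx'];v,u=np.indices(d.shape)
p=np.stack([(u-K[0,2])*d/K[0,0],(v-K[1,2])*d/K[1,1],d,np.ones_like(d)],-1)@np.array(f['tool_from_camera']).T
W=(R.apply(p[...,:3].reshape(-1,3))+s['tool_pos']).reshape(d.shape+(3,))
# dark, deep pixels of the well: below block top, inside block area
m=(d>0)&(np.hypot(W[...,0]-.56,W[...,1]-.0195)<.02)
q=W[m]; print(m.sum(),'z range',np.percentile(q[:,2],[0,10,50,90,100]).round(3))
q=q[q[:,2]<.070]
if len(q): print('well',len(q),np.round((q.min(0)+q.max(0))/2,4),np.ptp(q,axis=0))
cv2.imwrite('pics/w2.png',cv2.circle(f['frame'][...,::-1].copy(),(int(u[m].mean()),int(v[m].mean())),3,(0,0,255),1) if m.any() else f['frame'][...,::-1])
E
```

```text
t: 7.9
tool_pos: [0.5598, 0.0198, 0.2334]
tool_rot: [3.142, -0.0, 2.761]
force: [0.2, -0.0, 0.2]
width: 0.0006
grip_force: 0.0
t 7.9 units [-0.   -0.    1.89]
2134 z range [0.037 0.066 0.22  0.272 0.321]
well 234 [0.5626 0.0175 0.0533] [0.01664247 0.01811597 0.0333089 ]
```

View pics/w2.png

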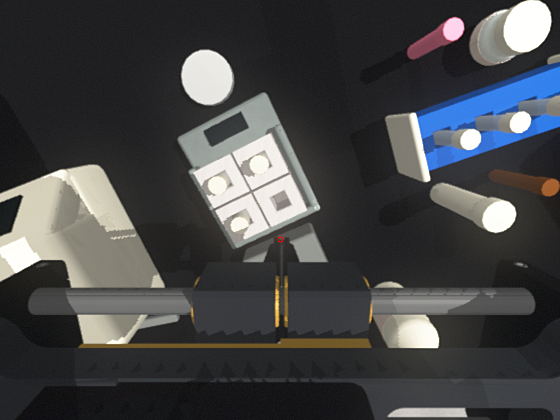

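The wrist view shows the empty well at (280,200) with vials in the other three blocks. It measures (0.5626, 0.0175), about 3 mm from the earlier estimate. Next I descend and hold.

```bash
python3 -m pendant '[[[-0.03,-0.01,0.15,0,0],[0,0,0.3,0,0],[0,0,0.3,0,0],[0,0,0.3,0,0],[0,0,0.3,0,0],[0,0,0.3,0,0],[0,0,0.15,0,0],[0,0,0.08,0,0],[0,0,0,0,0],[0,0,0,0,0],[0,0,0,0,0],[0,0,0,0,0],[0,0,0,0,0],[0,0,0,0,0],[0,0,0,0,0],[0,0,0,0,0],[0,0,0,0,0],[0,0,0,0,0],[0,0,0,0,0],[0,0,0,0,0]]]'
python3 -m pendant '[[[0,0,0,0,0],[0,0,0,0,0],[0,0,0,0,0],[0,0,0,0,0],[0,0,0,0,0],[0,0,0,0,0],[0,0,-0.15,0,0],[0,0,-0.3,0,0],[0,0,-0.3,0,0],[0,0,-0.3,0,0],[0,0,-0.3,0,0],[0,0,-0.3,0,0],[0,0,-0.15,0,0],[0,0,-0.08,0,0],[0,0,0,0,0]]]'
python3 -c "
from h import *
go(.557,-.2345,.232)"
```

```text
t: 10.45
tool_pos: [0.5613, 0.0179, 0.1206]
tool_rot: [-3.142, -0.0, 2.76]
force: [-0.2, 1.1, 0.4]
width: 0.0005
grip_force: 0.0
t: 12.32
tool_pos: [0.5612, 0.0179, 0.2333]
tool_rot: [-3.142, -0.0, 2.76]
force: [0.3, -1.3, -0.4]
width: 0.0003
grip_force: 0.0
t 12.32 units [-1.5  -3.93  0.02]
```

```bash
python3 -m pendant '[[[-0.08,-0.2,0,0,0],[-0.15,-0.4,0,0,0],[-0.19,-0.5,0,0,0],[-0.19,-0.5,0,0,0],[-0.19,-0.5,0,0,0],[-0.19,-0.5,0,0,0],[-0.19,-0.5,0,0,0],[-0.15,-0.4,0,0,0],[-0.12,-0.3,0,0,0],[-0.05,-0.14,0,0,0],[0,0,0,0,0],[0,0,0,0,0],[0,0,0,0,0]]]'
python3 - <<'E'
from h import *
s=state(); R=Rotation.from_euler('xyz',s['tool_rot']); f=grab('wrist')
d=f['range_z'];K=f['mtx'];v,u=np.indices(d.shape)
p=np.stack([(u-K[0,2])*d/K[0,0],(v-K[1,2])*d/K[1,1],d,np.ones_like(d)],-1)@np.array(f['tool_from_camera']).T
W=(R.apply(p[...,:3].reshape(-1,3))+s['tool_pos']).reshape(d.shape+(3,))
m=(d>0)&(np.hypot(W[...,0]-.557,W[...,1]+.2345)<.03)&(W[...,2]>.12)&(W[...,2]<.17)
q=W[m]; print(np.histogram(q[:,2],bins=np.arange(.12,.17,.003)))
q=q[q[:,2]>.149]; print(len(q),(q.min(0)+q.max(0))/2,np.ptp(q,axis=0),np.median(q,0))
cv2.imwrite('pics/w3.png',f['frame'][...,::-1])
go(.557,-.2345,.19)
E
```

```text
t: 13.95
tool_pos: [0.5569, -0.2343, 0.2335]
tool_rot: [3.142, 0.0, 2.761]
force: [-0.5, -0.0, 0.5]
width: 0.0003
grip_force: 0.0
(array([  0,   0,   0, 760, 158,  26,  44, 918, 169,  34, 433, 647,   0,
         0,   0,   0]), array([0.12 , 0.123, 0.126, 0.129, 0.132, 0.135, 0.138, 0.141, 0.144,
       0.147, 0.15 , 0.153, 0.156, 0.159, 0.162, 0.165, 0.168]))
1093 [ 0.55868016 -0.23635756  0.15235226] [0.031585   0.03286683 0.00653194] [ 0.55755738 -0.23551001  0.15318868]
t 14.0 units [-0.   -0.    0.73]
```

View pics/w3.png

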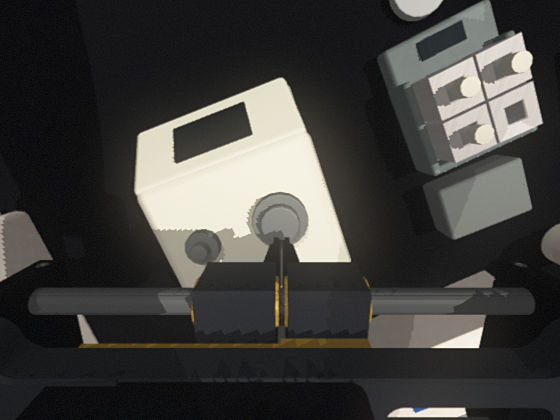

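The wrist view has the big key at (279,218) under the fingertips, with the small key off to the side at (203,246). The key's top is at z≈0.1535, so contact comes at about TCP z 0.1725 and full travel at about 0.1665. I'll go down in small steps.

```bash
python3 -m pendant '[[[-0.01,-0.02,0.15,0,0],[0,0,0.2,0,0],[0,0,0.2,0,0],[0,0,0.2,0,0],[0,0,0.1,0,0],[0,0,0.07,0,0],[0,0,0,0,0],[0,0,0,0,0]]]'
python3 -m pendant '[[[0,0,0.05,0,0],[0,0,0.05,0,0],[0,0,0.03,0,0],[0,0,0.03,0,0],[0,0,0,0,0],[0,0,0,0,0]]]'
```

```text
t: 15.0
tool_pos: [0.5571, -0.2365, 0.1788]
tool_rot: [-3.141, 0.001, 2.76]
force: [-0.7, -0.5, -0.4]
width: 0.0002
grip_force: 0.0
t: 15.75
tool_pos: [0.5568, -0.2363, 0.1689]
tool_rot: [3.142, -0.0, 2.76]
force: [-0.3, 2.2, 2.6]
width: 0.0005
grip_force: 1.3
```

```bash
python3 -m pendant '[[[0,0,0.03,0,0],[0,0,0.02,0,0],[0,0,0,0,0],[0,0,0,0,0]]]'
python3 -m pendant '[[[0,0,0.02,0,0],[0,0,0.02,0,0],[0,0,0,0,0],[0,0,0,0,0]]]'
```

```text
t: 16.25
tool_pos: [0.5569, -0.2363, 0.1659]
tool_rot: [-3.142, 0.0, 2.76]
force: [-1.9, 0.9, 4.3]
width: 0.0003
grip_force: 2.2
t: 16.75
tool_pos: [0.557, -0.2364, 0.165]
tool_rot: [-3.141, 0.0, 2.76]
force: [-5.6, 2.7, 10.5]
width: 0.0004
grip_force: 5.4
```

The force rose to 10.5 N while the tool moved only 0.9 mm of the commanded 2.4 mm, so the key is at its stop. I'll hold briefly, then lift clear.

```bash
python3 -m pendant '[[[0,0,0,0,0],[0,0,0,0,0],[0,0,-0.1,0,0],[0,0,-0.2,0,0],[0,0,-0.3,0,0],[0,0,-0.4,0,0],[0,0,-0.4,0,0],[0,0,-0.2,0,0],[0,0,-0.1,0,0],[0,0,0,0,0],[0,0,0,0,0],[0,0,0,0,0],[0,0,0,0,0]]]'
python3 - <<'E'
from h import *
a=dict(np.load('top.npz')); s=state(); R=Rotation.from_euler('xyz',s['tool_rot'])
f=grab('wrist'); d=f['range_z'];K=f['mtx'];v,u=np.indices(d.shape)
p=np.stack([(u-K[0,2])*d/K[0,0],(v-K[1,2])*d/K[1,1],d,np.ones_like(d)],-1)@np.array(f['tool_from_camera']).T
W=(R.apply(p[...,:3].reshape(-1,3))+s['tool_pos']).reshape(d.shape+(3,))
for n,c,r in(('key',(.557,-.2345),.014),('small',(.5556,-.309),.006)):
    m=(d>0)&(np.hypot(W[...,0]-c[0],W[...,1]-c[1])<r)&(abs(W[...,2]-.145)<.02); print(n,m.sum(),np.median(W[m][:,2]))
f=grab('scene'); cv2.imwrite('pics/end.png',f['frame'][...,::-1])
E
```

```text
t: 18.38
tool_pos: [0.5567, -0.2362, 0.2647]
tool_rot: [3.142, -0.001, 2.76]
force: [-0.9, 0.2, 1.1]
width: 0.0005
grip_force: 0.0
key 709 0.1532206869738436
small 159 0.15264686648288905
```

View pics/end.png

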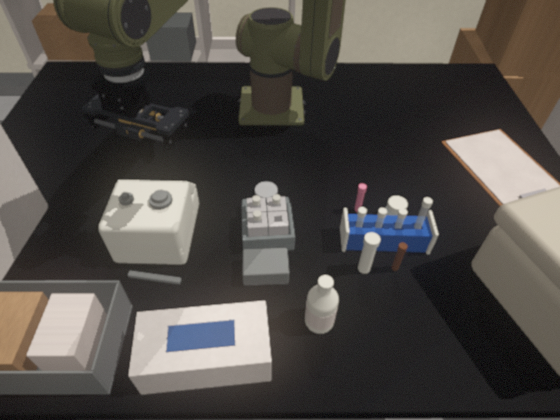

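The final scene picture shows the arm clear of the analyser at about (135,115). All the tubes, vials and loose things are where they began, and the key is back up at z 0.1532. I'm handing in.

```bash
python3 -c "
from station import close_job
print(close_job())"
```

```text
the job is handed in; nothing more can be done
None
```

I pointed at the tall tube and then at the empty well for over 2 s each, pressed the big key to its stop, let it come back up and moved clear; the job is handed in, but no verdict was returned.

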